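# Pack out a hinged clamp with spacer plates and hold it down

### The job

The aluminium housing standing in the clamp jig is too low for the jig's hinged arm to reach when it is folded down flat. Lay spacer plates from the mat flat and centred on top of the housing, one on another with the arm still up, using just as many as it takes to close the gap; then fold the arm down until you feel it bear on the stack, and finish while still holding it pressed down firmly there. Leave the unused spacers, the spare housing and the other things on the bench alone.

Things in the scene. Friction and masses are not known exactly. Their poses are not given: they have to be found in the camera images.
- nest (a point): Middle of the clamp jig's nest, at bench height; its frame is the jig's: x points from the nest to the hinge, z up. The nest is a 60 mm square hole in the jig's 12 mm thick grey base plate (which reaches from x = -50 to +155 mm, 120 mm wide); one of the two housings stands in it on the bench. The hinge axis is level, along the jig's y, at x = +130 mm, 97 mm above the bench, between two dark steel cheeks 112 mm tall. The jig is bolted down; its place and heading vary.
- clamp (a joint): Angle of the jig's hinged arm, rad: 0 = folded down level, pointing from the hinge back over the nest and resting on its own stop (it cannot go lower); it grows as the arm is raised, about 1.57 = upright, at most 1.7. The arm is an aluminium bar 30 mm wide and 10 mm thick that ends 165 mm from the hinge axis (the axis lies at mid thickness); 150 g. The hinge is stiff: it stays where it is left and takes about 2 to 3 N at the arm's end to move.
- clamp_nose (a point): Lowest point of the round black rubber nose (18 mm across) under the arm, 130 mm from the hinge axis and 17 mm below the arm's middle plane. With the arm level on its stop it is straight above the middle of the nest, 80 mm above the bench: the gap to close is 80 mm less the height of the housing in the nest.
- top_short (a point): Centre of the top face of the short housing, a solid plain aluminium cylinder 56 mm in diameter and 50 mm tall with a shallow groove round it, 350 g. Either this or the tall one stands in the nest (whichever is nearer to it); the other is the spare.
- top_tall (a point): Centre of the top face of the tall housing: the same but 62 mm tall.
- spacer1_c (a point): Centre (half-way up, 6 mm above its underside) of a flat bare-steel spacer plate, 44 mm (its x) by 34 mm (its y) by 12 mm thick (its z), 50 g, lying loose on the blue bench mat, which is 3 mm thick and fixed. All four spacers are alike.
- spacer2_c (a point): Centre of another spacer plate, the same as the first.
- spacer3_c (a point): Centre of another spacer plate, the same as the first.
- spacer4_c (a point): Centre of another spacer plate, the same as the first.
- parts_box_c (a point): Middle of an open cardboard parts box, 100 by 140 by 45 mm. A bystander, to be left alone.
- jar_c (a point): Middle of a small amber glass jar with a white cap, 44 mm across, 60 mm tall. A bystander.
- driver_grip (a point): Handle of a screwdriver lying on the bench. A bystander.
Mind the look-alikes: they are no part of the job. Leave any orange look-alike of the part that bears spacer1_c alone. Leave any red look-alike of the part that bears spacer4_c alone.

How it is judged:
By the outcome, as a careful person would: the job done as asked, in the order asked, and still so for the second after the job is handed in, while the arm keeps its last pose, push and grip.
It also fails if it takes over 72 s, if anything falls off the work surface, if the arm or the gripper's body presses on something with over 40 N, if the wrist force passes 120 N, or if a joint passes its speed limit or range.

### The arm

A 6-joint arm with a two-finger parallel gripper is mounted at the origin on the work surface. World frame = base frame: x ahead of the robot, y to its left, z up, the work surface at z = 0. Lengths are in mm, angles in rad, forces in N, time in s.
With the tool pointing down it reaches from about 350 to 975 mm from the base axis. Payload 7.1 kg.
Tool frame: the origin (TCP) lies at the very end of the fingers, on their centre line; the grasp point (between the pads) lies 19 mm behind it (ctrl.tcp_to_grasp is the distance from the TCP to the grasp point, in mm); z points along the fingers, x is the direction in which the jaws open and shut, and the axes are right-handed (so a half turn about z gives the same grasp; the last joint's range is limited). The gripper opens to 88 mm and grips with 3 to 60 N. Pads are 20 mm wide; open, the fingers measure 115 mm over their backs; the gripper's body (75 mm by 178 mm) begins 61 mm behind the grasp point.
Start: joints at [1.234, 0.423, 1.63, -0, 1.089, -0.019], TCP at [195.266, 593.697, 195.675] pointing down, gripper open.
Joint ranges: [-3, 3], [-0.9, 2.11], [0.09, 2.58], [-1.31, 4.45], [0.11, 2.69], [-2.54, 2.54]. Speed limits (rad/s): [2.39, 2.39, 3.01, 3.14, 3.14, 3.14].

### API

Orientations are given as a rotation vector (axis times angle).
In Python, from workcell import get_obs, viewer, ctrl, masks_of gives the robot as it stands. The module is installed in compiled form; this text tells all that it offers.
- The arm moves only by the shell command python3 -m inch 'ROWS'. ROWS is JSON, a list of rows, each an object of numbers: "tx", "ty", "tz": the shift along the tool's x, y, z in cm; "ax", "ay", "az": the turn, a rotation vector about the tool's x, y, z in degrees; "jaw": the opening, from 0 (shut) to 1 (fully open). In form: [{"tx": .., "ty": .., "tz": .., "ax": .., "ay": .., "az": .., "jaw": ..}, ...]. A call has 1 to 12 rows; each row shifts and turns the commanded pose from where the row before left it, along the tool's axes as they then stand; what a row does not reach is not made up. A row lasts 1/8 s, in which the tool goes at most 62.5 mm and 10.7 degrees, less where a joint would pass 70% of its speed; a pose out of reach is approached as far as the arm can. A call is refused whole if a number of a shift passes 6.25 or a number of a turn 10.7, either way. A call with a gripper value outside its range is refused whole. The fingers move at their own pace and stop on an object; the grip force is fixed at half the most. Time passes only in rows, so rows that do not move let the fingers close. It gives the time, the measured TCP pose, the force and the opening at its end, in the units of the state.
- get_obs(): the state, without advancing time (a new reading comes with each control period).
- viewer.get_image(name): name is "scene" or "top" or "wrist"; returns (picture, depth): 400x640x3 uint8, red, green, blue; 400x640 float32, mm along the optical axis (not along the pixel's ray), 0 where there is no reading.
- viewer.get_calibration(name): a dict with "fx", "fy", "cx", "cy" (pixels), "rvec" (rotation vector, rad) and "tvec" (3), from world to camera coordinates, as OpenCV has them. Camera axes: x right, y down, z forward; pixel columns grow to the right and rows downward; lengths in mm; the calibration is good to about 2 mm. A picture is of the moment at which its call begins: read the wrist's pose just before it. get_calibration takes no time and is no camera call; for the wrist camera it gives the pose at the moment of the call.
- ctrl.close_job(): hands the job in, once; it reports no verdict.
Trained networks look in the newest picture that a camera, given by its name, has taken for a name from the list of things; names that differ only in an ending like _2 or _b are one class to them, and where a whole thing is asked for, a point or a joint stands for the part that bears it (a point fixed in the world has none). Each returns a list of dicts, best first, with "score" (0 to 1); they miss things now and then, are a little off and sometimes report something else, mostly with a low value. They report only what shows in the picture. A call takes as long as a camera call. They do not tell look-alikes from the thing itself.
- masks_of(camera, thing): "pixels" (400x640 bool, what is visible of it) and "location" ([column, row] in pixels, amid what is visible of it).
The state is a dict: "t": time; "qpos": joint angles; "qvel": joint speeds; "joint_torque": joint torques, N m; "ee_pos": TCP position; "orientation": TCP orientation; "ft_force": force on the tool from outside, world axes, zero at the start; "moment": the same for the moment, N m; "width": finger opening in mm.
Only numpy, scipy, OpenCV 4.12 (cv2) and the standard library are available. Lean on these libraries where they do the work, as an engineer would, in place of code of your own. Each camera call takes 0.05 s, during which the arm holds its last target. There are 200 camera calls.

## Working session

There is one attempt and no reset: what is moved stays moved. The work goes in short steps, Python scripts to look and compute and a shell command to move; the robot and the scene stay as the last step left them, time stands still between calls to the robot, and variables do not carry over. Pictures are saved under pics/ and viewed, about 8 in all and at most 12, crops included, and the job is handed in when it is done.

```bash
mkdir -p pics; cat > h.py <<'E'
import numpy as np, cv2
from scipy.spatial.transform import Rotation as R
from workcell import get_obs, viewer, ctrl, masks_of
def grab(cam):
    im,d=viewer.get_image(cam); c=viewer.get_calibration(cam)
    return im,d,c
def world(d,c,mask=None):
    v,u=np.nonzero((d>0) if mask is None else (mask&(d>0)))
    z=d[v,u]; p=np.c_[(u-c['cx'])/c['fx']*z,(v-c['cy'])/c['fy']*z,z]
    M=R.from_rotvec(np.ravel(c['rvec'])).as_matrix()
    return (p-np.ravel(c['tvec']))@M, u, v
E
python3 - <<'E'
from h import *
for cam in ['top','scene']:
    im,d,c=grab(cam); cv2.imwrite(f'pics/{cam}0.png',im[:,:,::-1])
    for n in ['clamp','top_short','top_tall','spacer1_c']:
        for r in masks_of(cam,n):
            if r['score']<.2: continue
            p,u,v=world(d,c,r['pixels'])
            if len(p)==0: continue
            zt=np.percentile(p[:,2],90); q=p[p[:,2]>zt-5]
            col=np.median(im[r['pixels']],0)
            rect=cv2.minAreaRect(q[:,:2].astype(np.float32))
            print(cam,n,round(r['score'],2),np.round(r['location']),'ztop',round(zt,1),[np.round(x,2) for x in rect],col)
E
```

```text
top clamp 0.75 [275. 126.] ztop 260.5 [array([634.33, 113.79]), array([12.22, 28.78]), np.float64(17.43)] [106. 102.  96.]
top top_short 0.61 [370. 125.] ztop 52.2 [array([ 692.44, -135.26]), array([52.95, 53.84]), np.float64(56.51)] [253. 247. 236.]
top top_tall 0.81 [290. 187.] ztop 64.1 [array([515.79,  81.14]), array([52.78, 53.18]), np.float64(0.63)] [255. 255. 246.]
top top_tall 0.28 [276. 122.] ztop 260.5 [array([633.89, 113.48]), array([11.72, 25.46]), np.float64(23.43)] [106. 102.  96.]
top spacer1_c 0.75 [414. 280.] ztop 14.6 [array([ 268.21, -234.74]), array([34.57, 43.9 ]), np.float64(72.52)] [255. 188.  90.]
top spacer1_c 0.49 [415. 234.] ztop 17.2 [array([ 393.92, -252.88]), array([33.22, 43.38]), np.float64(88.75)] [234.  230.  222.5]
scene clamp 0.73 [405. 176.] ztop 260.4 [array([637.23, 112.12]), array([10.04, 28.03]), np.float64(15.78)] [136. 133. 127.]
scene top_short 0.61 [371. 303.] ztop 51.6 [array([ 696.03, -135.33]), array([52.77, 55.65]), np.float64(14.31)] [255. 255. 252.]
scene top_tall 0.56 [351. 210.] ztop 63.4 [array([518.73,  81.47]), array([52.44, 57.31]), np.float64(27.57)] [230. 227. 219.]
scene spacer1_c 0.72 [204. 261.] ztop 14.3 [array([ 270.64, -235.6 ]), array([33.85, 46.82]), np.float64(74.33)] [255. 182.  47.]
scene spacer1_c 0.64 [239. 292.] ztop 16.6 [array([ 396.1 , -253.28]), array([35.37, 44.86]), np.float64(89.81)] [229. 226. 221.]
```

View pics/top0.png

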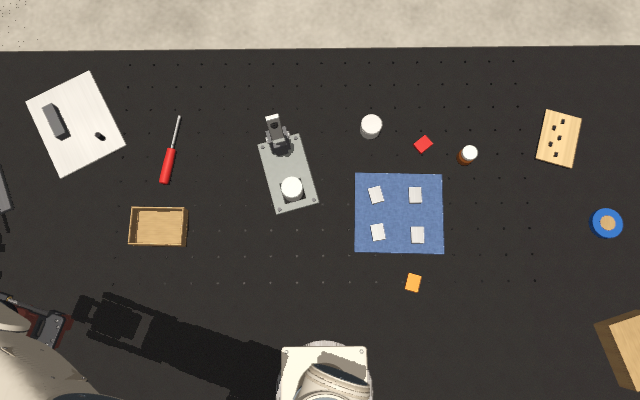

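View pics/scene0.png

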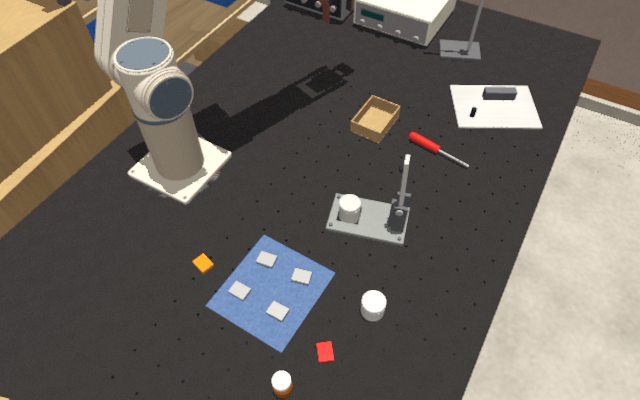

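Four bare-steel plates lie on the mat in the top view at (376,195), (415,195), (378,232) and (417,235). The orange (413,282) and red (423,144) plates off the mat are the look-alikes. The housing in the jig at (291,187) reads 64 mm, so it is the tall one. The spare at (371,125) is the short one. The gap is 80−62 = 18 mm, so I need two spacers. Next I measure the spacers and the jig heading from both cameras.

```bash
python3 - <<'E'
from h import *
o=get_obs(); Rt=R.from_rotvec(o['orientation']).as_matrix()
print(o['ee_pos'],o['width'],o['t']); print(np.round(Rt,3))
big=[]
for cam in ['top','scene']:
    im,d,c=grab(cam)
    p,u,v=world(d,c)
    col=im[v,u].astype(int); sat=col.max(1)-col.min(1)
    m=(p[:,2]>8)&(p[:,2]<24)&(p[:,0]>330)&(p[:,0]<600)&(p[:,1]<-80)&(p[:,1]>-330)&(sat<45)&(col.min(1)>110)
    I=np.zeros(d.shape,np.uint8); I[v[m],u[m]]=1
    n,L,st,ce=cv2.connectedComponentsWithStats(I)
    lab=L[v,u]
    for k in range(1,n):
        if st[k,4]<30: continue
        q=p[(lab==k)&(p[:,2]>12)]; r=cv2.minAreaRect(q[:,:2].astype(np.float32))
        print(cam,np.round(ce[k]),'c',np.round(r[0],1),np.round(r[1],1),'ang',round(r[2],1),'z',round(float(np.median(q[:,2])),1))
    # jig plate
    m=(p[:,2]>7)&(p[:,2]<19)&(np.hypot(p[:,0]-578,p[:,1]-98)<140)
    r=cv2.minAreaRect(p[m][:,:2].astype(np.float32)); print(cam,'plate',r,np.median(p[m][:,2]))
    # arm points
    m=(p[:,2]>150)&(np.hypot(p[:,0]-640,p[:,1]-115)<50); print('arm',p[m].mean(0),np.percentile(p[m][:,2],98))
    m=(p[:,2]>56)&(p[:,2]<72)&(np.hypot(p[:,0]-516,p[:,1]-81)<35); print('housing',cv2.minEnclosingCircle(p[m][:,:2].astype(np.float32)),np.median(p[m][:,2]))
im=cv2.imread('pics/top0.png')[100:300,250:460]
cv2.imwrite('pics/crop1.png',cv2.resize(im,None,fx=3,fy=2.9))
E
```

```text
[195.24932928 593.6899083  195.6480369 ] 87.62351232265632 0.5
[[ 0.312  0.95  -0.   ]
 [ 0.95  -0.312 -0.   ]
 [-0.    -0.    -1.   ]]
top [375. 194.] c [ 503.2 -145.3] [43.1 33.8] ang 14.0 z 15.0
top [415. 195.] c [ 501.4 -252. ] [33.5 43.2] ang 89.3 z 14.7
top [377. 232.] c [ 401.3 -147.2] [43.4 33. ] ang 9.0 z 14.7
top [417. 234.] c [ 394.  -252.8] [33.2 44. ] ang 87.4 z 14.7
top plate ((577.9384155273438, 82.15536499023438), (230.7407989501953, 169.23797607421875), 20.735815048217773) 11.491160363993819
arm [631.35494223 113.16025412 222.23207777] 264.01984416786627
housing ((515.9871215820312, 81.00965881347656), 27.88783073425293) 61.13175266321713
scene [266. 259.] c [ 404.1 -148.3] [45.4 34.3] ang 9.2 z 14.8
scene [302. 276.] c [ 505.9 -145.5] [44.6 35.2] ang 13.4 z 14.8
scene [239. 290.] c [ 395.8 -253.1] [34.8 45.4] ang 88.6 z 14.6
scene [277. 310.] c [ 504.9 -252.3] [44.1 35.2] ang 1.7 z 14.9
scene plate ((574.4642333984375, 75.139404296875), (205.1540069580078, 170.41928100585938), 15.566703796386719) 11.580430297589206
arm [639.64546075 105.71545808 221.23772444] 263.30449896435726
housing ((518.158447265625, 81.18196105957031), 29.674673080444336) 61.77124411770428
```

View pics/crop1.png

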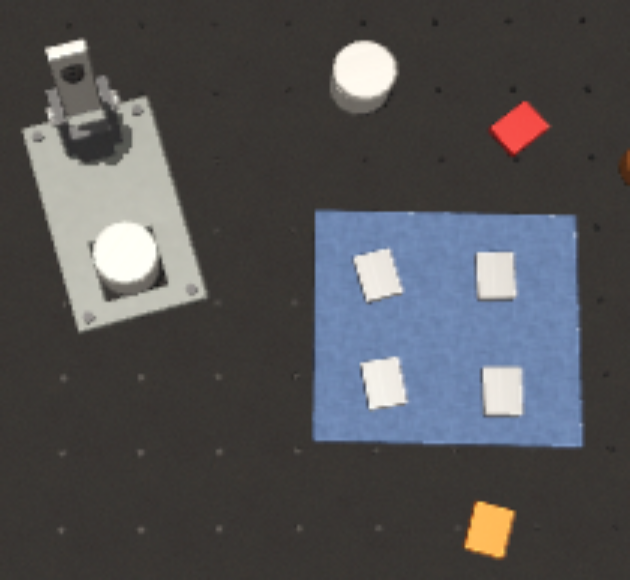

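```bash
python3 -m inch '[{"tx":-4.65,"ty":4.03},{"tx":-4.65,"ty":4.03},{"tx":-4.65,"ty":4.03},{"tx":-4.65,"ty":4.03},{"tx":-4.65,"ty":4.03},{"tx":-4.65,"ty":4.03},{"tx":-4.65,"ty":4.03},{"tx":-4.65,"ty":4.03},{"tx":-4.65,"ty":4.03},{"tx":-4.65,"ty":4.03},{"tx":-4.65,"ty":4.03},{"tx":-4.65,"ty":4.03}]'
python3 -m inch '[{"tx":-2.4,"ty":2.0,"tz":2},{"tx":-2.4,"ty":2.0,"tz":1},{"az":-8.05,"tz":2},{"az":-8.05,"tz":2},{"az":-8.05,"tz":2},{"az":-8.05},{"tx":0}]'
cat >> h.py <<'E'
def go(target, yaw):
    "shift in cm (tool axes) and az in deg to bring the TCP to target with tool x at world angle yaw"
    o=get_obs(); M=R.from_rotvec(o['orientation']).as_matrix()
    y=np.degrees(np.arctan2(M[1,0],M[0,0])); tilt=np.degrees(np.arccos(-M[2,2]))
    print('t',round(o['t'],2),'tcp',np.round(o['ee_pos'],1),'yaw',round(y,1),'tilt',round(tilt,2),'F',np.round(o['ft_force'],1),'w',round(o['width'],1))
    print(' shift cm',np.round(M.T@(np.array(target)-o['ee_pos'])/10,2),'az',round(-((yaw-y+180)%360-180),1))
E
python3 - <<'E'
from h import *
go([504.5,-145.4,5],104)
im,d,c=grab('wrist'); cv2.imwrite('pics/w1.png',im[:,:,::-1])
for cam in ['wrist']:
    p,u,v=world(d,c)
    col=im[v,u].astype(int); sat=col.max(1)-col.min(1)
    m=(p[:,2]>8)&(p[:,2]<24)&(p[:,0]>330)&(p[:,0]<600)&(p[:,1]<-80)&(p[:,1]>-330)&(sat<45)&(col.min(1)>110)
    I=np.zeros(d.shape,np.uint8); I[v[m],u[m]]=1
    n,L,st,ce=cv2.connectedComponentsWithStats(I)
    lab=L[v,u]
    for k in range(1,n):
        if st[k,4]<30: continue
        q=p[(lab==k)&(p[:,2]>12)]; r=cv2.minAreaRect(q[:,:2].astype(np.float32))
        print(cam,np.round(ce[k]),'c',np.round(r[0],1),np.round(r[1],1),'ang',round(r[2],1),'z',round(float(np.median(q[:,2])),1))
E
```

```text
t 0.6 tcp [195.3 593.7 195.7] yaw 71.8 tilt 0.0 F [ 0.6 -0.3  0.4] w 88.0
 shift cm [-60.54  52.47  19.07] az -32.2$[0]: bad value
$[0]: bad value
```

```bash
python3 -m inch '[{"tx":-4.65,"ty":4.03,"tz":0,"ax":0,"ay":0,"az":0,"jaw":1}]'
```

```text
t: 0.78
ee_pos: [218.7, 539.0, 195.7]
orientation: [-2.541, -1.845, -0.003]
ft_force: [0.8, -0.2, -0.6]
width: 87.7
```

All the keys are required.

```bash
python3 -m inch '[{"tx":-4.65,"ty":4.03,"tz":0,"ax":0,"ay":0,"az":0,"jaw":1},{"tx":-4.65,"ty":4.03,"tz":0,"ax":0,"ay":0,"az":0,"jaw":1},{"tx":-4.65,"ty":4.03,"tz":0,"ax":0,"ay":0,"az":0,"jaw":1},{"tx":-4.65,"ty":4.03,"tz":0,"ax":0,"ay":0,"az":0,"jaw":1},{"tx":-4.65,"ty":4.03,"tz":0,"ax":0,"ay":0,"az":0,"jaw":1},{"tx":-4.65,"ty":4.03,"tz":0,"ax":0,"ay":0,"az":0,"jaw":1},{"tx":-4.65,"ty":4.03,"tz":0,"ax":0,"ay":0,"az":0,"jaw":1},{"tx":-4.65,"ty":4.03,"tz":0,"ax":0,"ay":0,"az":0,"jaw":1},{"tx":-4.65,"ty":4.03,"tz":0,"ax":0,"ay":0,"az":0,"jaw":1},{"tx":-4.65,"ty":4.03,"tz":0,"ax":0,"ay":0,"az":0,"jaw":1},{"tx":-4.65,"ty":4.03,"tz":0,"ax":0,"ay":0,"az":0,"jaw":1}]'
python3 -m inch '[{"tx":-2.4,"ty":2.0,"tz":2,"ax":0,"ay":0,"az":0,"jaw":1},{"tx":-2.4,"ty":2.0,"tz":1,"ax":0,"ay":0,"az":0,"jaw":1},{"tx":0,"ty":0,"tz":2,"ax":0,"ay":0,"az":-8.05,"jaw":1},{"tx":0,"ty":0,"tz":2,"ax":0,"ay":0,"az":-8.05,"jaw":1},{"tx":0,"ty":0,"tz":2,"ax":0,"ay":0,"az":-8.05,"jaw":1},{"tx":0,"ty":0,"tz":0,"ax":0,"ay":0,"az":-8.05,"jaw":1},{"tx":0,"ty":0,"tz":0,"ax":0,"ay":0,"az":0,"jaw":1}]'
cat >> h.py <<'E'
def rects(cam,zlo,zhi,box,lim=(110,45)):
    im,d,c=grab(cam); p,u,v=world(d,c)
    col=im[v,u].astype(int); sat=col.max(1)-col.min(1)
    m=(p[:,2]>zlo)&(p[:,2]<zhi)&(p[:,0]>box[0])&(p[:,0]<box[1])&(p[:,1]>box[2])&(p[:,1]<box[3])&(sat<lim[1])&(col.min(1)>lim[0])
    I=np.zeros(d.shape,np.uint8); I[v[m],u[m]]=1
    n,L,st,ce=cv2.connectedComponentsWithStats(I); lab=np.where(m,L[v,u],0)
    for k in range(1,n):
        if st[k,4]<30: continue
        q=p[lab==k]; r=cv2.minAreaRect(q[:,:2].astype(np.float32))
        print(cam,np.round(ce[k]),'c',np.round(r[0],1),np.round(r[1],1),'ang',round(r[2],1),'z',round(float(np.median(q[:,2])),1))
    return im
E
python3 - <<'E'
from h import *
go([504.5,-145.4,5],104)
im=rects('wrist',11,24,(330,600,-330,-80)); cv2.imwrite('pics/w1.png',im[:,:,::-1])
E
```

```text
t: 2.15
ee_pos: [481.0, -89.6, 196.0]
orientation: [2.545, 1.841, 0.001]
ft_force: [0.9, 0.4, 0.3]
width: 88.0
t: 3.02
ee_pos: [503.3, -145.6, 105.5]
orientation: [-1.936, -2.474, 0.0]
ft_force: [-0.6, 1.1, 0.2]
width: 87.7
t 3.02 tcp [ 503.3 -145.6  105.5] yaw 103.9 tilt 0.01 F [-0.6  1.1  0.2] w 87.7
 shift cm [-1.000e-02  1.200e-01  1.005e+01] az -0.1
wrist [225.  48.] c [ 392.  -254.3] [34.5 44.4] ang 89.5 z 14.8
wrist [342.  89.] c [ 400.2 -149. ] [44.2 34. ] ang 9.1 z 14.7
wrist [207. 172.] c [ 500.9 -253.9] [44.2 34.6] ang 0.5 z 14.9
wrist [317. 199.] c [ 501.8 -147.2] [43.4 33.8] ang 14.6 z 14.7
```

View pics/w1.png

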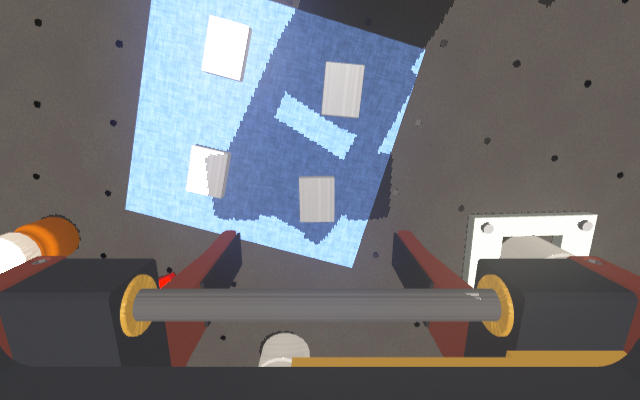

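The wrist picture shows bare-steel spacer A at (317,199), centred between the fingers. I descend straight onto it, then close.

```bash
python3 -m inch '[{"tx":0,"ty":0,"tz":4,"ax":0,"ay":0,"az":0,"jaw":1},{"tx":0,"ty":0,"tz":3,"ax":0,"ay":0,"az":0,"jaw":1},{"tx":0,"ty":0,"tz":2,"ax":0,"ay":0,"az":0,"jaw":1},{"tx":0,"ty":0,"tz":1,"ax":0,"ay":0,"az":0,"jaw":1},{"tx":0,"ty":0,"tz":0,"ax":0,"ay":0,"az":0,"jaw":0.1},{"tx":0,"ty":0,"tz":0,"ax":0,"ay":0,"az":0,"jaw":0.1},{"tx":0,"ty":0,"tz":0,"ax":0,"ay":0,"az":0,"jaw":0.1},{"tx":0,"ty":0,"tz":0,"ax":0,"ay":0,"az":0,"jaw":0.1},{"tx":0,"ty":0,"tz":0,"ax":0,"ay":0,"az":0,"jaw":0.1},{"tx":0,"ty":0,"tz":0,"ax":0,"ay":0,"az":0,"jaw":0.1}]'
python3 -c "
from h import *
go([517,81,140],105.6)"
```

```text
t: 4.32
ee_pos: [503.3, -145.6, 5.8]
orientation: [1.934, 2.475, 0.0]
ft_force: [1.0, 0.6, -0.2]
width: 31.1
t 4.33 tcp [ 503.3 -145.6    5.8] yaw 104.0 tilt 0.01 F [ 1.   0.6 -0.2] w 31.1
 shift cm [ 21.65   6.81 -13.42] az -1.6
```

```bash
python3 -m inch '[{"tx":0,"ty":0,"tz":-2,"ax":0,"ay":0,"az":0,"jaw":0.1},{"tx":0,"ty":0,"tz":-4,"ax":0,"ay":0,"az":0,"jaw":0.1},{"tx":0,"ty":0,"tz":-5,"ax":0,"ay":0,"az":-1.6,"jaw":0.1},{"tx":0,"ty":0,"tz":-2.4,"ax":0,"ay":0,"az":0,"jaw":0.1},{"tx":0,"ty":0,"tz":0,"ax":0,"ay":0,"az":0,"jaw":0.1}]'
python3 - <<'E'
from h import *
go([517,81,140],105.6)
im=rects('wrist',100,170,(430,600,-230,-80),(60,60)); cv2.imwrite('pics/w2.png',im[:,:,::-1])
E
```

```text
t: 4.95
ee_pos: [504.6, -146.0, 141.5]
orientation: [1.897, 2.499, 0.002]
ft_force: [0.1, -0.8, -0.8]
width: 8.7
t 4.95 tcp [ 504.6 -146.   141.5] yaw 105.6 tilt 0.24 F [ 0.1 -0.8 -0.8] w 8.7
 shift cm [21.53  7.29  0.13] az -0.0
```

View pics/w2.png

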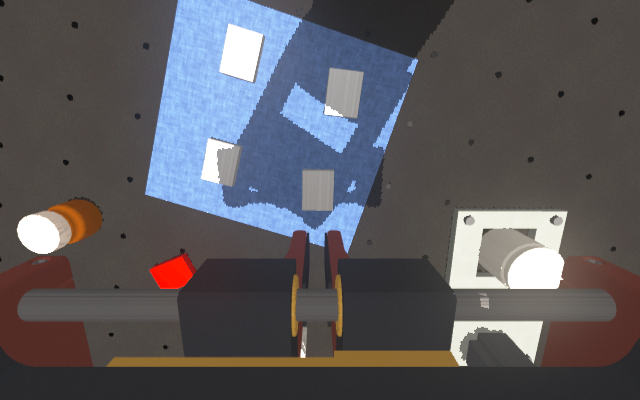

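```bash
python3 - <<'E'
from h import *
rects('wrist',11,24,(330,600,-330,-80),(60,60))
rects('top',11,24,(330,600,-330,-80),(60,60))
rects('scene',11,24,(330,600,-330,-80),(60,60))
E
```

```text
wrist [240.  54.] c [ 391.  -254.4] [34.7 44.2] ang 89.2 z 13.8
wrist [342.  94.] c [ 399.1 -148.8] [43.9 33.9] ang 9.0 z 13.7
wrist [219. 164.] c [ 499.8 -253.5] [44.1 34.4] ang 0.3 z 13.6
wrist [317. 192.] c [ 501.2 -146.5] [44.3 34. ] ang 14.9 z 13.5
scene [267. 258.] c [ 404.3 -148. ] [45.3 35.4] ang 9.2 z 14.7
scene [302. 275.] c [ 506.  -145.1] [44.2 36.2] ang 13.7 z 14.7
scene [240. 290.] c [ 395.8 -252.9] [35.5 45.4] ang 88.3 z 14.5
scene [278. 310.] c [ 504.7 -252.3] [35.2 45.1] ang 87.9 z 14.4
```

```bash
python3 - <<'E'
from h import *
o=get_obs(); M=R.from_rotvec(o['orientation']).as_matrix(); tcp=o['ee_pos']
im,d,c=grab('wrist')
p,u,v=world(d,c); q=(p-tcp)@M
pr,_=cv2.projectPoints(np.array([tcp,tcp-19*M[:,2]]),np.array(c['rvec']),np.array(c['tvec']),np.array([[c['fx'],0,c['cx']],[0,c['fy'],c['cy']],[0,0,1.]]),None)
print('tcp px',pr.ravel(), 'w',o['width'],tcp)
m=(abs(q[:,0])<30)&(abs(q[:,1])<30)&(q[:,2]>-60)&(q[:,2]<40)
print(m.sum(),np.percentile(q[m],[0,2,50,98,100],axis=0).round(1), u[m].min(),u[m].max(),v[m].min(),v[m].max())
E
```

```text
tcp px [317.88088377 235.2576976  317.99297323 246.29285326] w 8.962955790527813 [ 502.27836364 -145.26061244  138.27288823]
970 [[-15.6 -13.6 -60. ]
 [-13.8 -13.5 -59.4]
 [  3.5 -12.8 -46. ]
 [ 12.1   5.5 -26.9]
 [ 13.8   7.9 -25.4]] 285 348 230 283
```

```bash
python3 - <<'E'
from h import *
o=get_obs(); M=R.from_rotvec(o['orientation']).as_matrix(); tcp=o['ee_pos']
im,d,c=grab('wrist')
p,u,v=world(d,c); q=(p-tcp)@M
for col in (302,333):
  for r in range(226,290,5):
    k=np.nonzero((u==col)&(v==r))[0]
    print(col,r,im[r,col],d[r,col].round(1), q[k].round(1))
K=np.array([[c['fx'],0,c['cx']],[0,c['fy'],c['cy']],[0,0,1.]])
pts=np.array([[0,y,z] for z in (0,-25) for y in (-10,0,10)],float)@M.T+tcp
print(cv2.projectPoints(pts,np.array(c['rvec']),np.array(c['tvec']),K,None)[0].reshape(-1,2).round(1))
cam=-(R.from_rotvec(np.ravel(c['rvec'])).as_matrix().T@np.ravel(c['tvec'])); print('cam in tool',((cam-tcp)@M).round(1))
E
```

```text
302 226 [ 98 125 180] 342.3 [[-17.6  39.8 136.4]]
302 231 [94 57 62] 169.9 [[ -9.2 -12.9 -28. ]]
302 236 [92 55 60] 162.8 [[ -8.8 -12.7 -35.4]]
302 241 [92 55 59] 155.1 [[ -8.4 -12.9 -43.3]]
302 246 [92 54 58] 148.5 [[ -8.1 -12.9 -50. ]]
302 251 [92 55 58] 143.4 [[ -7.9 -12.6 -55.4]]
302 256 [90 51 54] 136.2 [[ -7.5 -13.3 -62.7]]
302 261 [92 53 55] 132.0 [[ -7.3 -12.9 -67.1]]
302 266 [91 54 54] 127.3 [[ -7.1 -12.9 -71.9]]
302 271 [89 51 52] 123.5 [[ -6.9 -12.7 -76. ]]
302 276 [62 46 50] 122.3 [[ -6.8 -11.2 -77.6]]
302 281 [42 39 46] 118.0 [[ -6.6 -11.4 -82. ]]
302 286 [50 49 53] 116.9 [[ -6.5 -10.1 -83.4]]
333 226 [142 185 245] 340.3 [[ 17.6  39.2 134.6]]
333 231 [92 55 58] 169.7 [[  8.4 -13.  -28.2]]
333 236 [94 56 60] 162.8 [[  8.  -12.7 -35.3]]
333 241 [93 56 59] 155.7 [[  7.6 -12.7 -42.7]]
333 246 [93 55 58] 148.5 [[  7.2 -13.  -50. ]]
333 251 [93 55 56] 142.6 [[  6.9 -13.  -56.2]]
333 256 [92 53 56] 136.5 [[  6.6 -13.2 -62.4]]
333 261 [92 52 52] 132.4 [[  6.4 -12.8 -66.7]]
333 266 [92 53 53] 127.5 [[  6.1 -12.8 -71.8]]
333 271 [92 51 51] 123.0 [[  5.8 -12.9 -76.5]]
333 276 [91 51 51] 117.5 [[  5.6 -13.6 -81.9]]
333 281 [91 50 49] 115.3 [[  5.4 -12.8 -84.4]]
333 286 [90 50 48] 111.3 [[  5.2 -13.  -88.5]]
[[318.  220.8]
 [318.  235.1]
 [317.9 249.1]
 [318.2 234. ]
 [318.1 250.1]
 [318.1 265.7]]
cam in tool [  -0.8  -70.3 -188.6]
```

The finger depth reads as ending about 26 mm short of the stated TCP, which would explain closing on air above the spacer. I'll descend again with the jaws open and feel for contact in small steps.

```bash
python3 -m inch '[{"tx":0,"ty":0,"tz":3,"ax":0,"ay":0,"az":0,"jaw":0.8},{"tx":0,"ty":0,"tz":4,"ax":0,"ay":0,"az":0.8,"jaw":0.8},{"tx":0,"ty":0,"tz":3,"ax":0,"ay":0,"az":0,"jaw":0.8},{"tx":0,"ty":0,"tz":2,"ax":0,"ay":0,"az":0,"jaw":0.8},{"tx":0,"ty":0,"tz":1.2,"ax":0,"ay":0,"az":0,"jaw":0.8},{"tx":0,"ty":0,"tz":0.5,"ax":0,"ay":0,"az":0,"jaw":0.8}]'
python3 -m inch '[{"tx":0,"ty":0,"tz":0.4,"ax":0,"ay":0,"az":0,"jaw":0.8},{"tx":0,"ty":0,"tz":0.2,"ax":0,"ay":0,"az":0,"jaw":0.8},{"tx":0,"ty":0,"tz":0,"ax":0,"ay":0,"az":0,"jaw":0.8}]'
```

```text
t: 6.0
ee_pos: [502.9, -145.4, 1.8]
orientation: [-1.916, -2.488, 0.001]
ft_force: [-0.2, -0.1, 0.7]
width: 65.5
t: 6.38
ee_pos: [503.6, -145.7, -3.0]
orientation: [1.917, 2.488, 0.0]
ft_force: [-0.0, 0.5, -0.9]
width: 70.1
```

No contact at TCP z = −3, so the tips really are short. I continue down.

```bash
python3 -m inch '[{"tx":0,"ty":0,"tz":0.5,"ax":0,"ay":0,"az":0,"jaw":0.8},{"tx":0,"ty":0,"tz":0.3,"ax":0,"ay":0,"az":0,"jaw":0.8},{"tx":0,"ty":0,"tz":0.2,"ax":0,"ay":0,"az":0,"jaw":0.8},{"tx":0,"ty":0,"tz":0,"ax":0,"ay":0,"az":0,"jaw":0.8}]'
python3 - <<'E'
from h import *
o=get_obs(); M=R.from_rotvec(o['orientation']).as_matrix(); tcp=o['ee_pos']
im,d,c=grab('wrist')
p,u,v=world(d,c); q=(p-tcp)@M
m=(abs(q[:,0])>35)&(abs(q[:,0])<58)&(abs(q[:,1])<16)&(im[v,u][:,0].astype(int)>im[v,u][:,2].astype(int)+15)
print(tcp.round(1), 'lowest finger z world',np.percentile(p[m][:,2],[0,1,3,10]).round(1), m.sum(), o['ft_force'])
cv2.imwrite('pics/w3.png',im[:,:,::-1])
E
```

```text
t: 6.88
ee_pos: [503.1, -145.5, -13.5]
orientation: [-1.917, -2.489, 0.0]
ft_force: [0.6, 0.2, 0.0]
width: 70.1
[ 503.1 -145.5  -13.5] lowest finger z world [13.  17.  21.7 35.9] 4660 [0.55185565 0.22230098 0.00078652]
```

View pics/w3.png

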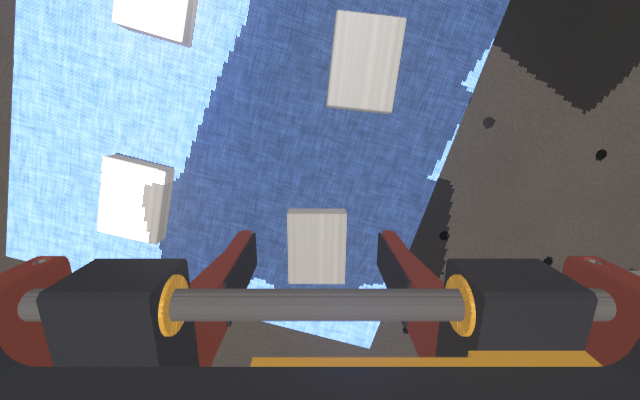

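The spacer at (317,246) lies between the fingers. The tips are at about z = 12 mm, 26 mm above the reported TCP. I go 7.5 mm lower and close.

```bash
python3 -m inch '[{"tx":0,"ty":0,"tz":0.4,"ax":0,"ay":0,"az":0,"jaw":0.8},{"tx":0,"ty":0,"tz":0.25,"ax":0,"ay":0,"az":0,"jaw":0.8},{"tx":0,"ty":0,"tz":0.1,"ax":0,"ay":0,"az":0,"jaw":0.8},{"tx":0,"ty":0,"tz":0,"ax":0,"ay":0,"az":0,"jaw":0.8}]'
python3 -m inch '[{"tx":0,"ty":0,"tz":0,"ax":0,"ay":0,"az":0,"jaw":0.2},{"tx":0,"ty":0,"tz":0,"ax":0,"ay":0,"az":0,"jaw":0.2},{"tx":0,"ty":0,"tz":0,"ax":0,"ay":0,"az":0,"jaw":0.2},{"tx":0,"ty":0,"tz":0,"ax":0,"ay":0,"az":0,"jaw":0.2},{"tx":0,"ty":0,"tz":0,"ax":0,"ay":0,"az":0,"jaw":0.2},{"tx":0,"ty":0,"tz":0,"ax":0,"ay":0,"az":0,"jaw":0.2},{"tx":0,"ty":0,"tz":0,"ax":0,"ay":0,"az":0,"jaw":0.2}]'
```

```text
t: 7.42
ee_pos: [503.2, -145.5, -20.9]
orientation: [-1.917, -2.489, 0.0]
ft_force: [0.2, 0.4, -0.7]
width: 70.6
t: 8.3
ee_pos: [503.3, -145.6, -20.8]
orientation: [1.917, 2.489, 0.0]
ft_force: [0.1, -0.7, 0.3]
width: 33.8
```

Gripped at 33.8 mm. I lift and carry it over the housing.

```bash
python3 -m inch '[{"tx":0,"ty":0,"tz":-2,"ax":0,"ay":0,"az":0,"jaw":0.2},{"tx":0,"ty":0,"tz":-4,"ax":0,"ay":0,"az":0,"jaw":0.2},{"tx":0,"ty":0,"tz":-5,"ax":0,"ay":0,"az":0,"jaw":0.2},{"tx":0,"ty":0,"tz":-2,"ax":0,"ay":0,"az":0,"jaw":0.2},{"tx":0,"ty":0,"tz":0,"ax":0,"ay":0,"az":0,"jaw":0.2}]'
python3 -c "
from h import *
go([517,81,55],105.6)"
```

```text
t: 8.93
ee_pos: [504.4, -145.9, 110.6]
orientation: [1.915, 2.486, 0.002]
ft_force: [0.6, 0.2, -1.6]
width: 33.7
t 8.93 tcp [ 504.4 -145.9  110.6] yaw 104.8 tilt 0.2 F [ 0.6  0.2 -1.6] w 33.7
 shift cm [21.63  7.    5.54] az -0.8
```

```bash
python3 -m inch '[{"tx":2.6,"ty":0.8,"tz":0,"ax":0,"ay":0,"az":-0.8,"jaw":0.2},{"tx":5,"ty":1.6,"tz":0,"ax":0,"ay":0,"az":0,"jaw":0.2},{"tx":5,"ty":1.6,"tz":0,"ax":0,"ay":0,"az":0,"jaw":0.2},{"tx":5,"ty":1.6,"tz":0,"ax":0,"ay":0,"az":0,"jaw":0.2},{"tx":3,"ty":1,"tz":0,"ax":0,"ay":0,"az":0,"jaw":0.2},{"tx":1,"ty":0.5,"tz":2,"ax":0,"ay":0,"az":0,"jaw":0.2},{"tx":0,"ty":0,"tz":2,"ax":0,"ay":0,"az":0,"jaw":0.2},{"tx":0,"ty":0,"tz":0,"ax":0,"ay":0,"az":0,"jaw":0.2},{"tx":0,"ty":0,"tz":0,"ax":0,"ay":0,"az":0,"jaw":0.2}]'
python3 - <<'E'
from h import *
go([517,81,39],105.6)
im=rects('wrist',82,104,(450,600,0,160),(110,60)); cv2.imwrite('pics/w4.png',im[:,:,::-1])
rects('wrist',56,70,(450,600,0,160),(110,60))
E
```

```text
t: 10.05
ee_pos: [513.6, 81.3, 68.8]
orientation: [-1.899, -2.501, 0.001]
ft_force: [0.7, 0.3, -0.2]
width: 34.0
t 10.05 tcp [513.6  81.3  68.8] yaw 105.6 tilt 0.07 F [ 0.7  0.3 -0.2] w 34.0
 shift cm [-0.12  0.32  2.98] az -0.0
wrist [317. 215.] c [492.6  74.6] [ 3.2 33.3] ang 14.3 z 100.0
wrist [342. 266.] c [515.9  96.1] [8.5 4.1] ang 67.8 z 103.5
wrist [314. 207.] c [502.3  75.8] [29.  55.3] ang 16.8 z 61.7
```

View pics/w4.png

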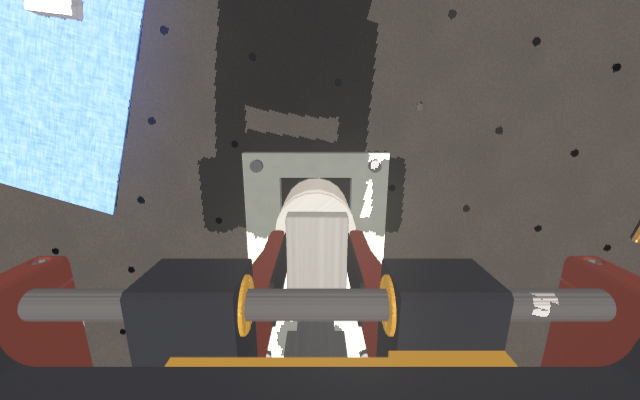

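The spacer is held straight and level over the housing, with its front edge at row 213, and needs about 2.5 mm more towards the hinge. I lower it with contact sensing.

```bash
python3 -m inch '[{"tx":0,"ty":0.25,"tz":1,"ax":0,"ay":0,"az":0,"jaw":0.2},{"tx":0,"ty":0,"tz":1,"ax":0,"ay":0,"az":0,"jaw":0.2},{"tx":0,"ty":0,"tz":0.6,"ax":0,"ay":0,"az":0,"jaw":0.2},{"tx":0,"ty":0,"tz":0.2,"ax":0,"ay":0,"az":0,"jaw":0.2},{"tx":0,"ty":0,"tz":0,"ax":0,"ay":0,"az":0,"jaw":0.2}]'
python3 -m inch '[{"tx":0,"ty":0,"tz":0.15,"ax":0,"ay":0,"az":0,"jaw":0.2},{"tx":0,"ty":0,"tz":0,"ax":0,"ay":0,"az":0,"jaw":0.2}]'
```

```text
t: 10.78
ee_pos: [516.3, 82.2, 41.0]
orientation: [-1.899, -2.502, 0.0]
ft_force: [0.3, -1.0, -0.6]
width: 33.8
t: 11.02
ee_pos: [516.5, 82.3, 39.8]
orientation: [1.899, 2.502, 0.0]
ft_force: [0.1, -0.4, -0.6]
width: 33.7
```

```bash
python3 -m inch '[{"tx":0,"ty":0,"tz":0.1,"ax":0,"ay":0,"az":0,"jaw":0.2},{"tx":0,"ty":0,"tz":0,"ax":0,"ay":0,"az":0,"jaw":0.2}]'
python3 -m inch '[{"tx":0,"ty":0,"tz":0.1,"ax":0,"ay":0,"az":0,"jaw":0.2},{"tx":0,"ty":0,"tz":0,"ax":0,"ay":0,"az":0,"jaw":0.2}]'
```

```text
t: 11.28
ee_pos: [516.4, 82.2, 38.7]
orientation: [-1.9, -2.502, -0.0]
ft_force: [0.6, 0.5, -1.3]
width: 33.4
t: 11.52
ee_pos: [516.5, 82.2, 38.2]
orientation: [1.899, 2.502, 0.0]
ft_force: [-2.4, -0.2, 5.6]
width: 33.7
```

Contact came at the expected height. I release and lift.

```bash
python3 -m inch '[{"tx":0,"ty":0,"tz":-0.05,"ax":0,"ay":0,"az":0,"jaw":0.5},{"tx":0,"ty":0,"tz":0,"ax":0,"ay":0,"az":0,"jaw":0.6},{"tx":0,"ty":0,"tz":0,"ax":0,"ay":0,"az":0,"jaw":0.6},{"tx":0,"ty":0,"tz":-0.5,"ax":0,"ay":0,"az":0,"jaw":0.7},{"tx":0,"ty":0,"tz":-2,"ax":0,"ay":0,"az":0,"jaw":0.8},{"tx":0,"ty":0,"tz":-4,"ax":0,"ay":0,"az":0,"jaw":0.8},{"tx":0,"ty":0,"tz":-2,"ax":0,"ay":0,"az":0,"jaw":0.8},{"tx":0,"ty":0,"tz":0,"ax":0,"ay":0,"az":0,"jaw":0.8}]'
python3 - <<'E'
from h import *
go([402,-148,60],99)
rects('wrist',69,80,(450,600,0,160),(110,60))
rects('top',67,82,(450,600,0,160),(110,60)); rects('scene',67,82,(450,600,0,160),(110,60))
E
```

```text
t: 12.52
ee_pos: [517.7, 82.4, 124.8]
orientation: [1.898, 2.5, 0.004]
ft_force: [-0.3, 0.1, -0.2]
width: 69.9
t 12.53 tcp [517.7  82.4 124.8] yaw 105.6 tilt 0.21 F [-0.3  0.1 -0.2] w 69.9
 shift cm [-19.08 -17.36   6.43] az 6.6
wrist [317. 209.] c [513.8  80.7] [43.8 33.8] ang 16.0 z 72.2
scene [350. 200.] c [519.6  80.8] [43.9 32.8] ang 14.6 z 73.0
```

Spacer 1 sits flat (top at 73 mm) and centred to within about 2 mm. Next is spacer B at (402,−148).

```bash
python3 -m inch '[{"tx":-3,"ty":-2.7,"tz":0,"ax":0,"ay":0,"az":0,"jaw":0.8},{"tx":-4.2,"ty":-3.8,"tz":0,"ax":0,"ay":0,"az":0,"jaw":0.8},{"tx":-4.2,"ty":-3.8,"tz":0,"ax":0,"ay":0,"az":0,"jaw":0.8},{"tx":-4.2,"ty":-3.8,"tz":0,"ax":0,"ay":0,"az":0,"jaw":0.8},{"tx":-2.4,"ty":-2.2,"tz":2,"ax":0,"ay":0,"az":0,"jaw":0.8},{"tx":-1.1,"ty":-1.0,"tz":3,"ax":0,"ay":0,"az":6.6,"jaw":0.8},{"tx":0,"ty":0,"tz":2,"ax":0,"ay":0,"az":0,"jaw":0.8},{"tx":0,"ty":0,"tz":0,"ax":0,"ay":0,"az":0,"jaw":0.8},{"tx":0,"ty":0,"tz":0,"ax":0,"ay":0,"az":0,"jaw":0.8}]'
python3 - <<'E'
from h import *
go([402,-148,-20.5],99)
rects('wrist',9,24,(330,600,-330,-80),(60,60))
E
```

```text
t: 13.8
ee_pos: [401.1, -148.1, 53.2]
orientation: [-2.04, -2.389, 0.0]
ft_force: [0.3, -0.7, 0.6]
width: 70.2
t 13.8 tcp [ 401.1 -148.1   53.2] yaw 99.0 tilt 0.04 F [ 0.3 -0.7  0.6] w 70.2
 shift cm [-0.01  0.1   7.37] az 0.0
wrist [185. 185.] c [ 392.2 -254.3] [34.7 44.2] ang 89.4 z 14.9
wrist [317. 215.] c [ 400.3 -149. ] [44.4 33.9] ang 8.8 z 14.8
```

```bash
python3 -m inch '[{"tx":0,"ty":0.1,"tz":2,"ax":0,"ay":0,"az":0,"jaw":0.8},{"tx":0,"ty":0,"tz":2.5,"ax":0,"ay":0,"az":0,"jaw":0.8},{"tx":0,"ty":0,"tz":1.5,"ax":0,"ay":0,"az":0,"jaw":0.8},{"tx":0,"ty":0,"tz":0.9,"ax":0,"ay":0,"az":0,"jaw":0.8},{"tx":0,"ty":0,"tz":0.5,"ax":0,"ay":0,"az":0,"jaw":0.8},{"tx":0,"ty":0,"tz":0,"ax":0,"ay":0,"az":0,"jaw":0.3},{"tx":0,"ty":0,"tz":0,"ax":0,"ay":0,"az":0,"jaw":0.2},{"tx":0,"ty":0,"tz":0,"ax":0,"ay":0,"az":0,"jaw":0.2},{"tx":0,"ty":0,"tz":0,"ax":0,"ay":0,"az":0,"jaw":0.2},{"tx":0,"ty":0,"tz":0,"ax":0,"ay":0,"az":0,"jaw":0.2},{"tx":0,"ty":0,"tz":0,"ax":0,"ay":0,"az":0,"jaw":0.2},{"tx":0,"ty":0,"tz":0,"ax":0,"ay":0,"az":0,"jaw":0.2}]'
```

```text
t: 15.35
ee_pos: [402.3, -148.2, -20.6]
orientation: [2.04, 2.388, 0.0]
ft_force: [-0.2, 0.6, 5.2]
width: 33.9
```

Gripped. I carry it to (516.5, 82), with contact expected at TCP z ≈ 50.4.

```bash
python3 -m inch '[{"tx":0,"ty":0,"tz":-2,"ax":0,"ay":0,"az":0,"jaw":0.2},{"tx":0,"ty":0,"tz":-4,"ax":0,"ay":0,"az":0,"jaw":0.2},{"tx":0,"ty":0,"tz":-5,"ax":0,"ay":0,"az":-3.3,"jaw":0.2},{"tx":0,"ty":0,"tz":-3,"ax":0,"ay":0,"az":-3.3,"jaw":0.2},{"tx":0,"ty":0,"tz":0,"ax":0,"ay":0,"az":0,"jaw":0.2},{"tx":0,"ty":0,"tz":0,"ax":0,"ay":0,"az":0,"jaw":0.2}]'
python3 -c "
from h import *
go([516.5,82.2,54],105.6)"
```

```text
t: 16.1
ee_pos: [401.4, -147.8, 118.4]
orientation: [-1.9, -2.501, 0.001]
ft_force: [-0.4, -0.2, -1.0]
width: 33.5
t 16.1 tcp [ 401.4 -147.8  118.4] yaw 105.5 tilt 0.07 F [-0.4 -0.2 -1. ] w 33.5
 shift cm [19.08 17.25  6.43] az -0.1
```

```bash
python3 -m inch '[{"tx":2.5,"ty":2.2,"tz":0,"ax":0,"ay":0,"az":-0.1,"jaw":0.2},{"tx":4.2,"ty":3.8,"tz":0,"ax":0,"ay":0,"az":0,"jaw":0.2},{"tx":4.2,"ty":3.8,"tz":0,"ax":0,"ay":0,"az":0,"jaw":0.2},{"tx":4.2,"ty":3.8,"tz":0,"ax":0,"ay":0,"az":0,"jaw":0.2},{"tx":2.5,"ty":2.3,"tz":0,"ax":0,"ay":0,"az":0,"jaw":0.2},{"tx":1.4,"ty":1.3,"tz":2,"ax":0,"ay":0,"az":0,"jaw":0.2},{"tx":0,"ty":0,"tz":2,"ax":0,"ay":0,"az":0,"jaw":0.2},{"tx":0,"ty":0,"tz":1.5,"ax":0,"ay":0,"az":0,"jaw":0.2},{"tx":0,"ty":0,"tz":0.5,"ax":0,"ay":0,"az":0,"jaw":0.2},{"tx":0,"ty":0,"tz":0,"ax":0,"ay":0,"az":0,"jaw":0.2},{"tx":0,"ty":0,"tz":0,"ax":0,"ay":0,"az":0,"jaw":0.2}]'
python3 -c "
from h import *
go([516.5,82.2,50.4],105.6)"
```

```text
t: 17.48
ee_pos: [516.8, 81.1, 59.7]
orientation: [1.898, 2.503, 0.001]
ft_force: [0.5, 0.5, -1.1]
width: 34.1
t 17.48 tcp [516.8  81.1  59.7] yaw 105.7 tilt 0.06 F [ 0.5  0.5 -1.1] w 34.1
 shift cm [ 0.11 -0.    0.93] az 0.1
```

```bash
python3 -m inch '[{"tx":0.1,"ty":0,"tz":0.4,"ax":0,"ay":0,"az":0,"jaw":0.2},{"tx":0,"ty":0,"tz":0.3,"ax":0,"ay":0,"az":0,"jaw":0.2},{"tx":0,"ty":0,"tz":0.1,"ax":0,"ay":0,"az":0,"jaw":0.2},{"tx":0,"ty":0,"tz":0.1,"ax":0,"ay":0,"az":0,"jaw":0.2},{"tx":0,"ty":0,"tz":0,"ax":0,"ay":0,"az":0,"jaw":0.2}]'
python3 -m inch '[{"tx":0,"ty":0,"tz":0.05,"ax":0,"ay":0,"az":0,"jaw":0.2},{"tx":0,"ty":0,"tz":0,"ax":0,"ay":0,"az":0,"jaw":0.2}]'
```

```text
t: 18.1
ee_pos: [516.2, 82.3, 50.4]
orientation: [1.897, 2.504, 0.0]
ft_force: [-1.9, 0.6, 2.9]
width: 33.8
t: 18.35
ee_pos: [516.2, 82.3, 50.4]
orientation: [1.897, 2.504, 0.0]
ft_force: [-3.2, 0.6, 9.6]
width: 33.6
```

Contact at 50.4 mm, as predicted. I release, rise, shut the jaws and check the stack.

```bash
python3 -m inch '[{"tx":0,"ty":0,"tz":-0.08,"ax":0,"ay":0,"az":0,"jaw":0.5},{"tx":0,"ty":0,"tz":0,"ax":0,"ay":0,"az":0,"jaw":0.6},{"tx":0,"ty":0,"tz":0,"ax":0,"ay":0,"az":0,"jaw":0.6},{"tx":0,"ty":0,"tz":-0.5,"ax":0,"ay":0,"az":0,"jaw":0.6},{"tx":0,"ty":0,"tz":-2,"ax":0,"ay":0,"az":0,"jaw":0.6},{"tx":0,"ty":0,"tz":-4,"ax":0,"ay":0,"az":0,"jaw":0.6},{"tx":0,"ty":0,"tz":-2.5,"ax":0,"ay":0,"az":0,"jaw":0.3},{"tx":0,"ty":0,"tz":0,"ax":0,"ay":0,"az":0,"jaw":0},{"tx":0,"ty":0,"tz":0,"ax":0,"ay":0,"az":0,"jaw":0}]'
python3 - <<'E'
from h import *
go([516.3,82.2,260],105.6)
im=rects('wrist',81,96,(450,600,0,160),(110,60)); cv2.imwrite('pics/w5.png',im[:,:,::-1])
rects('scene',80,96,(450,600,0,160),(110,60))
E
```

```text
t: 19.48
ee_pos: [515.5, 82.2, 139.8]
orientation: [-1.897, -2.504, 0.001]
ft_force: [0.2, -0.6, -0.9]
width: 26.1
t 19.48 tcp [515.5  82.2 139.8] yaw 105.7 tilt 0.05 F [ 0.2 -0.6 -0.9] w 26.1
 shift cm [ -0.02   0.06 -12.02] az 0.1
wrist [316. 209.] c [513.4  80.5] [44.1 33.6] ang 16.2 z 85.1
scene [350. 197.] c [518.5  79.1] [43.2 33. ] ang 14.7 z 85.1
```

View pics/w5.png

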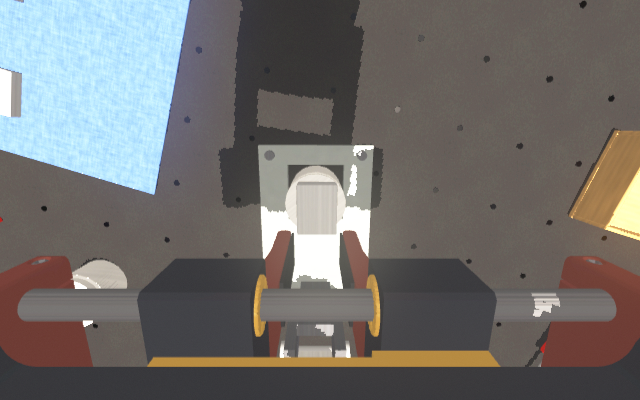

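The stack is flat and centred: wrist crop (316,209), both plates aligned, top at 85 mm. Now I go up, over the arm and behind it.

```bash
python3 -m inch '[{"tx":0,"ty":0,"tz":-3,"ax":0,"ay":0,"az":0.1,"jaw":0},{"tx":0,"ty":0,"tz":-5,"ax":0,"ay":0,"az":0,"jaw":0},{"tx":0,"ty":0,"tz":-4,"ax":0,"ay":0,"az":0,"jaw":0},{"tx":0,"ty":0,"tz":-1,"ax":0,"ay":0,"az":0,"jaw":0},{"tx":0,"ty":3,"tz":0,"ax":0,"ay":0,"az":0,"jaw":0},{"tx":0,"ty":5,"tz":0,"ax":0,"ay":0,"az":0,"jaw":0},{"tx":0,"ty":5,"tz":0,"ax":0,"ay":0,"az":0,"jaw":0},{"tx":0,"ty":4,"tz":0,"ax":0,"ay":0,"az":0,"jaw":0},{"tx":0,"ty":1,"tz":0,"ax":0,"ay":0,"az":0,"jaw":0},{"tx":0,"ty":0,"tz":0,"ax":0,"ay":0,"az":0,"jaw":0},{"tx":0,"ty":0,"tz":0,"ax":0,"ay":0,"az":0,"jaw":0}]'
cat >> h.py <<'E'
N=np.array([516.5,81.5]); H=np.radians(15.5); ex=np.array([np.cos(H),np.sin(H)]); ey=np.array([-ex[1],ex[0]])
def jig():
    o=get_obs(); p=o['ee_pos']
    print('tip jig x %.1f y %.1f z %.1f'%((p[:2]-N)@ex,(p[:2]-N)@ey,p[2]+26),'F',np.round(o['ft_force'],1),'w',round(o['width'],1),'t',o['t'])
E
python3 - <<'E'
from h import *
jig(); go([516.3,82.2,260],105.6)
for cam in ('scene','top','wrist'):
    im,d,c=grab(cam); p,u,v=world(d,c); m=(p[:,2]>150)&(p[:,2]<262)&(np.hypot(p[:,0]-640,p[:,1]-115)<28)
    q=p[m]; print(cam,m.sum(),'jig x',np.percentile((q[:,:2]-N)@ex,[5,50,95]),'y',np.percentile((q[:,:2]-N)@ey,[5,50,95]))
for th in np.linspace(1.55,.1,13):
    P=np.array([130,97])+140*np.array([-np.cos(th),np.sin(th)])+5*np.array([np.sin(th),np.cos(th)])
    print(round(th,2),'tip x %.0f z %.0f'%(P[0]+13,P[1]))
E
```

```text
t: 20.95
ee_pos: [688.1, 130.3, 269.9]
orientation: [-1.899, -2.501, 0.002]
ft_force: [-0.2, -0.9, 0.1]
width: 0.5
tip jig x 178.4 y 1.2 z 295.9 F [-0.2 -0.9  0.1] w 0.5 t 20.95
t 20.95 tcp [688.1 130.3 269.9] yaw 105.6 tilt 0.09 F [-0.2 -0.9  0.1] w 0.5
 shift cm [ -0.02 -17.84   1.02] az -0.0
scene 209 jig x [114.10043325 126.0415443  132.3765232 ] y [-16.7213674  -13.76799366   7.90130845]Traceback (most recent call last):
  File "<stdin>", line 5, in <module>
    return _quantile_unchecked(
        a, q, axis, out, overwrite_input, method, keepdims, weights)
    return _ureduce(a,
                    func=_quantile_ureduce_func,
    ...<5 lines>...
                    overwrite_input=overwrite_input,
                    method=method)
    r = func(a, **kwargs)
    result = _quantile(arr,
                       quantiles=q,
    ...<2 lines>...
                       out=out,
                       weights=wgt)
    slices_having_nans = np.isnan(arr[-1, ...])
                                  ~~~^^^^^^^^^
IndexError: index -1 is out of bounds for axis 0 with size 0
```

```bash
python3 - <<'E'
from h import *
o=None
for th in np.linspace(1.57,.13,13):
    P=np.array([130,97])+140*np.array([-np.cos(th),np.sin(th)])+5*np.array([np.sin(th),np.cos(th)])
    n=np.array([P[0]+13,P[1]])
    print(round(th,2),'tip x %.0f z %.0f'%tuple(n), '' if o is None else 'ty %.2f tz %.2f'%((n-o)[0]/10,-(n-o)[1]/10)); o=n
E
python3 -m inch '[{"tx":-0.1,"ty":0,"tz":2,"ax":0,"ay":0,"az":0,"jaw":0},{"tx":0,"ty":0,"tz":3,"ax":0,"ay":0,"az":0,"jaw":0},{"tx":0,"ty":0,"tz":0.9,"ax":0,"ay":0,"az":0,"jaw":0},{"tx":0,"ty":-1,"tz":0,"ax":0,"ay":0,"az":0,"jaw":0},{"tx":0,"ty":-1,"tz":0,"ax":0,"ay":0,"az":0,"jaw":0},{"tx":0,"ty":-1,"tz":0,"ax":0,"ay":0,"az":0,"jaw":0},{"tx":0,"ty":0,"tz":0,"ax":0,"ay":0,"az":0,"jaw":0}]'; python3 -c "
from h import *
jig()"
```

```text
1.57 tip x 148 z 237 
1.45 tip x 131 z 237 ty -1.68 tz 0.04
1.33 tip x 114 z 234 ty -1.66 tz 0.24
1.21 tip x 98 z 230 ty -1.62 tz 0.44
1.09 tip x 83 z 223 ty -1.56 tz 0.63
0.97 tip x 68 z 215 ty -1.47 tz 0.81
0.85 tip x 54 z 205 ty -1.36 tz 0.98
0.73 tip x 42 z 194 ty -1.23 tz 1.14
0.61 tip x 31 z 181 ty -1.09 tz 1.28
0.49 tip x 22 z 167 ty -0.93 tz 1.40
0.37 tip x 14 z 152 ty -0.75 tz 1.50
0.25 tip x 9 z 136 ty -0.57 tz 1.58
0.13 tip x 5 z 120 ty -0.38 tz 1.64
t: 21.92
ee_pos: [660.4, 121.5, 212.4]
orientation: [1.899, 2.502, 0.001]
ft_force: [0.4, 0.6, 0.8]
width: 0.5
tip jig x 149.3 y 0.1 z 238.4 F [0.4 0.6 0.8] w 0.5 t 21.925
```

```bash
python3 -m inch '[{"tx":0,"ty":-0.9,"tz":0,"ax":0,"ay":0,"az":0,"jaw":0},{"tx":0,"ty":-0.9,"tz":0.05,"ax":0,"ay":0,"az":0,"jaw":0},{"tx":0,"ty":-0.85,"tz":0.1,"ax":0,"ay":0,"az":0,"jaw":0},{"tx":0,"ty":-0.8,"tz":0.15,"ax":0,"ay":0,"az":0,"jaw":0},{"tx":0,"ty":-0.8,"tz":0.2,"ax":0,"ay":0,"az":0,"jaw":0},{"tx":0,"ty":-0.8,"tz":0.24,"ax":0,"ay":0,"az":0,"jaw":0},{"tx":0,"ty":-1.56,"tz":0.63,"ax":0,"ay":0,"az":0,"jaw":0}]'; python3 -c "
from h import *
jig()"
```

```text
t: 22.8
ee_pos: [597.1, 103.8, 197.8]
orientation: [1.899, 2.502, 0.001]
ft_force: [1.4, -0.2, 1.3]
width: 0.2
tip jig x 83.6 y -0.0 z 223.8 F [ 1.4 -0.2  1.3] w 0.2 t 22.8
```

Force (+x, +z) agrees with the arm being pushed. Continuing along the arc.

```bash
python3 -m inch '[{"tx":0,"ty":-1.47,"tz":0.81,"ax":0,"ay":0,"az":0,"jaw":0},{"tx":0,"ty":-1.36,"tz":0.98,"ax":0,"ay":0,"az":0,"jaw":0},{"tx":0,"ty":-1.23,"tz":1.14,"ax":0,"ay":0,"az":0,"jaw":0},{"tx":0,"ty":-1.09,"tz":1.28,"ax":0,"ay":0,"az":0,"jaw":0},{"tx":0,"ty":-0.93,"tz":1.4,"ax":0,"ay":0,"az":0,"jaw":0},{"tx":0,"ty":0,"tz":0,"ax":0,"ay":0,"az":0,"jaw":0}]'; python3 - <<'E'
from h import *
jig()
for cam in ('scene','top'):
    im,d,c=grab(cam)
    for r in masks_of(cam,'clamp')[:1]:
        p,u,v=world(d,c,r['pixels']); x=(p[:,:2]-N)@ex
        print(cam,r['score'],'arm x',np.percentile(x,[2,50,98]),'z',np.percentile(p[:,2],[2,50,98]))
    if cam=='scene': cv2.imwrite('pics/s2.png',cv2.resize(im[80:280,250:510],None,fx=3,fy=3)[:,:,::-1])
E
```

```text
t: 23.55
ee_pos: [536.9, 87.2, 140.1]
orientation: [-1.898, -2.5, 0.004]
ft_force: [-0.0, -0.0, 0.2]
width: 0.3
tip jig x 21.1 y 0.1 z 166.1 F [-0.  -0.   0.2] w 0.3 t 23.55
scene 0.77 arm x [  8.36122262  77.69134142 132.4717535 ] z [ -1.71740833 128.41952025 165.00272335]
```

View pics/s2.png

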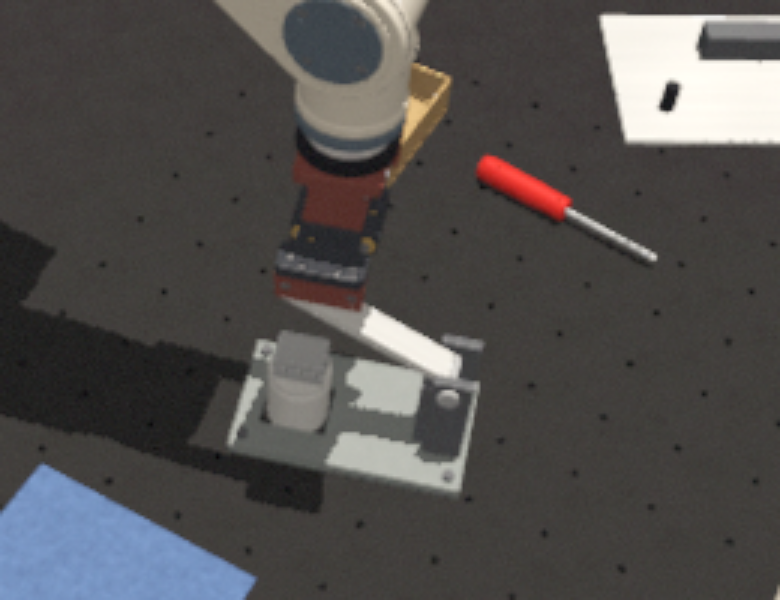

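The arm is following at about 30° and the stack is undisturbed. Next is the final approach, slowly with force checks.

```bash
python3 -m inch '[{"tx":0,"ty":-0.7,"tz":1.4,"ax":0,"ay":0,"az":0,"jaw":0},{"tx":0,"ty":-0.5,"tz":1.4,"ax":0,"ay":0,"az":0,"jaw":0},{"tx":0,"ty":0,"tz":1,"ax":0,"ay":0,"az":0,"jaw":0},{"tx":0,"ty":0,"tz":0.7,"ax":0,"ay":0,"az":0,"jaw":0},{"tx":0,"ty":0,"tz":0.3,"ax":0,"ay":0,"az":0,"jaw":0},{"tx":0,"ty":0,"tz":0.2,"ax":0,"ay":0,"az":0,"jaw":0},{"tx":0,"ty":0,"tz":0,"ax":0,"ay":0,"az":0,"jaw":0}]'; python3 -c "
from h import *
jig()"
python3 -m inch '[{"tx":0,"ty":0,"tz":0.2,"ax":0,"ay":0,"az":0,"jaw":0},{"tx":0,"ty":0,"tz":0.1,"ax":0,"ay":0,"az":0,"jaw":0},{"tx":0,"ty":0,"tz":0,"ax":0,"ay":0,"az":0,"jaw":0}]'; python3 -c "
from h import *
jig()"
```

```text
t: 24.62
ee_pos: [527.3, 84.4, 91.7]
orientation: [1.899, 2.502, 0.0]
ft_force: [0.2, 0.4, -0.6]
width: 0.4
tip jig x 11.2 y -0.1 z 117.7 F [ 0.2  0.4 -0.6] w 0.4 t 24.625
t: 25.0
ee_pos: [527.1, 84.3, 88.7]
orientation: [1.9, 2.502, 0.0]
ft_force: [-0.8, -0.2, 1.3]
width: 0.7
tip jig x 11.0 y -0.1 z 114.7 F [-0.8 -0.2  1.3] w 0.7 t 25.0
```

```bash
python3 -m inch '[{"tx":0,"ty":0,"tz":0.2,"ax":0,"ay":0,"az":0,"jaw":0},{"tx":0,"ty":0,"tz":0.15,"ax":0,"ay":0,"az":0,"jaw":0},{"tx":0,"ty":0,"tz":0,"ax":0,"ay":0,"az":0,"jaw":0}]'; 
python3 -m inch '[{"tx":0,"ty":0,"tz":0.1,"ax":0,"ay":0,"az":0,"jaw":0},{"tx":0,"ty":0,"tz":0.1,"ax":0,"ay":0,"az":0,"jaw":0},{"tx":0,"ty":0,"tz":0,"ax":0,"ay":0,"az":0,"jaw":0}]'
```

```text
t: 25.38
ee_pos: [527.0, 84.3, 85.0]
orientation: [-1.9, -2.502, 0.0]
ft_force: [-0.4, 0.4, 0.1]
width: 0.5
t: 25.75
ee_pos: [527.0, 84.3, 83.1]
orientation: [-1.9, -2.502, 0.0]
ft_force: [-0.5, 0.1, 0.6]
width: 0.6
```

```bash
python3 -m inch '[{"tx":0,"ty":0,"tz":0.1,"ax":0,"ay":0,"az":0,"jaw":0},{"tx":0,"ty":0,"tz":0,"ax":0,"ay":0,"az":0,"jaw":0}]'; 
python3 -m inch '[{"tx":0,"ty":0,"tz":0.08,"ax":0,"ay":0,"az":0,"jaw":0},{"tx":0,"ty":0,"tz":0,"ax":0,"ay":0,"az":0,"jaw":0}]'
```

```text
t: 26.0
ee_pos: [527.1, 84.3, 82.1]
orientation: [-1.9, -2.502, -0.0]
ft_force: [-0.9, -0.2, 0.3]
width: 0.8
t: 26.25
ee_pos: [527.0, 84.3, 81.3]
orientation: [-1.9, -2.502, 0.0]
ft_force: [0.0, -0.3, 1.3]
width: 0.2
```

```bash
python3 - <<'E'
from h import *
for cam in ('scene','top'):
    im,d,c=grab(cam)
    for r in masks_of(cam,'clamp')[:1]:
        p,u,v=world(d,c,r['pixels']); x=(p[:,:2]-N)@ex; m=(x>0)&(x<110)&(p[:,2]>80)&(p[:,2]<150)
        f=np.polyfit(x[m],p[m][:,2],1); print(cam,round(r['score'],2),m.sum(),'slope',f[0],'z at x=0',f[1],'z at hinge',np.polyval(f,130))
    cv2.imwrite(f'pics/{cam}3.png',cv2.resize(im[100:240,230:430],None,fx=4,fy=4)[:,:,::-1])
E
```

```text
scene 0.82 340 slope -0.04138486803865466 z at x=0 106.48957696031496 z at hinge 101.10954411528985
```

The arm's slope is 0.041 rad, against 0.046 expected at bearing, so contact is imminent. I press in small steps.

```bash
python3 -m inch '[{"tx":0,"ty":0,"tz":0.07,"ax":0,"ay":0,"az":0,"jaw":0},{"tx":0,"ty":0,"tz":0,"ax":0,"ay":0,"az":0,"jaw":0}]'; 
python3 -m inch '[{"tx":0,"ty":0,"tz":0.05,"ax":0,"ay":0,"az":0,"jaw":0},{"tx":0,"ty":0,"tz":0,"ax":0,"ay":0,"az":0,"jaw":0}]'
```

```text
t: 26.7
ee_pos: [527.1, 84.3, 80.9]
orientation: [1.899, 2.502, 0.0]
ft_force: [-0.5, 0.1, 3.7]
width: 0.5
t: 26.95
ee_pos: [527.1, 84.3, 80.6]
orientation: [1.9, 2.502, 0.0]
ft_force: [-2.1, -0.1, 7.9]
width: 0.8
```

Now it is bearing: the force rises with little motion. I press to about 20–25 N.

```bash
python3 -m inch '[{"tx":0,"ty":0,"tz":0.07,"ax":0,"ay":0,"az":0,"jaw":0},{"tx":0,"ty":0,"tz":0,"ax":0,"ay":0,"az":0,"jaw":0},{"tx":0,"ty":0,"tz":0,"ax":0,"ay":0,"az":0,"jaw":0}]'; 
python3 -m inch '[{"tx":0,"ty":0,"tz":0.05,"ax":0,"ay":0,"az":0,"jaw":0},{"tx":0,"ty":0,"tz":0,"ax":0,"ay":0,"az":0,"jaw":0},{"tx":0,"ty":0,"tz":0,"ax":0,"ay":0,"az":0,"jaw":0}]'
```

```text
t: 27.32
ee_pos: [527.2, 84.3, 80.4]
orientation: [1.899, 2.502, 0.0]
ft_force: [-4.3, -0.5, 13.1]
width: 0.5
t: 27.7
ee_pos: [527.1, 84.3, 80.3]
orientation: [1.899, 2.502, 0.0]
ft_force: [-5.3, -1.1, 17.2]
width: 0.5
```

```bash
python3 -m inch '[{"tx":0,"ty":0,"tz":0.08,"ax":0,"ay":0,"az":0,"jaw":0},{"tx":0,"ty":0,"tz":0,"ax":0,"ay":0,"az":0,"jaw":0},{"tx":0,"ty":0,"tz":0,"ax":0,"ay":0,"az":0,"jaw":0},{"tx":0,"ty":0,"tz":0,"ax":0,"ay":0,"az":0,"jaw":0}]'
python3 - <<'E'
from h import *
jig()
a,_,_=grab('scene')
cv2.imwrite('pics/f.png',cv2.resize(a[130:250,300:440],None,fx=5,fy=4.5)[:,:,::-1])
rects('scene',11,24,(330,600,-330,-80),(60,60))
E
```

```text
t: 28.2
ee_pos: [527.2, 84.3, 80.1]
orientation: [1.899, 2.502, 0.0]
ft_force: [-7.4, -1.8, 23.8]
width: 0.2
tip jig x 11.0 y -0.2 z 106.1 F [-7.4 -1.8 23.8] w 0.2 t 28.2
scene [239. 290.] c [ 396.6 -253.1] [35.4 46.5] ang 86.6 z 14.6
scene [277. 310.] c [ 505.1 -252.7] [43.8 36.4] ang 0.7 z 14.7
```

View pics/f.png

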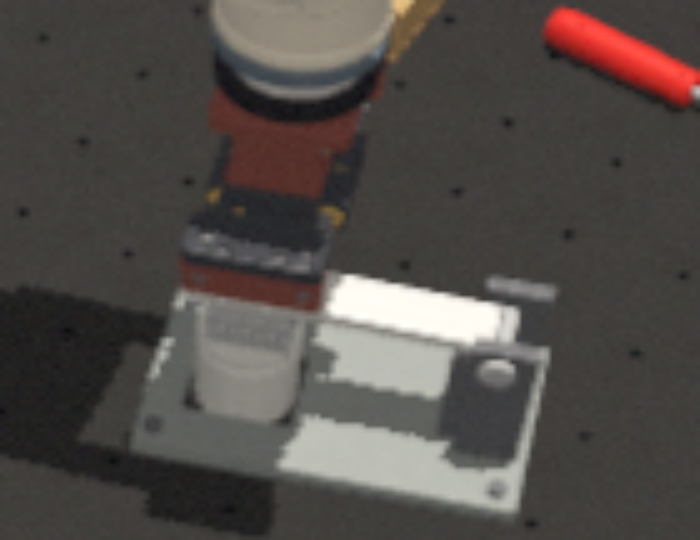

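The arm lies almost level on the two-spacer stack at crop (255,330), pressed at about 24 N. The stack is straight and the other spacers have not moved, so I hand it in.

```bash
python3 -c "
from h import *
print(ctrl.close_job())"
```

```text
the job is handed in; nothing more can be done
None
```

I laid two spacers from the mat flat on the tall housing in the nest, since the 18 mm gap takes two 12 mm plates. I then folded the clamp arm down onto them. The job was handed in at 28 s with the arm still held down at about 24 N.

- **Last checks:** Before folding, the stack top read 85 mm against 86 expected, centred to within about 2 mm. In the last picture the stack was straight under the arm. The arm's slope just before contact was 0.041 rad against 0.046 expected, and the force then rose steadily with almost no motion. The two unused spacers are where they were. I kept clear of the spare housing and the other bench items but did not measure them again at the end.
- **What disagreed:** The fingertips turned out to end about 26 mm short of the reported TCP. My first grasp therefore closed above the spacer without moving it noticeably. I corrected for the offset, and later contacts came at the expected heights, the last one (the arm on the stack) about 2 mm low.

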